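# Nudge a battery cell home in its test nest

### The arm

A 7-joint arm with a two-finger parallel gripper is mounted at the origin on the work surface. World frame = base frame: x ahead of the robot, y to its left, z up, the work surface at z = 0. Lengths are in m, angles in degrees, forces in N, time in s.
With the tool pointing down it reaches from about 0.4 to 0.875 m from the base axis. Payload 6.5 kg.
Tool frame: the origin (TCP) lies at the very end of the fingers, on their centre line; the grasp point (between the pads) lies 19 mm behind it (bot.grip_point_offset is the distance from the TCP to the grasp point, in m); z points along the fingers, y is the line along which they close (so a half turn about z gives the same grasp; the last joint's range is limited). The gripper opens to 88 mm and grips with 3 to 60 N. Pads are 18 mm wide; open, the fingers measure 123 mm over their backs; the gripper's body (75 mm by 187 mm) begins 45 mm behind the grasp point.
Start: joints at [-72.548, 30.733, -0.252, 88.115, 0.149, 61.152, -4.079], TCP at [0.236, 0.606, 0.239] pointing down, gripper open.
Joint ranges: [-154.64, 154.64], [-21.42, 123.67], [-72.66, 72.17], [13.99, 137.28], [-74.86, 254.86], [10.95, 109.41], [-158.01, 158.01]. Speed limits (degrees/s): [136.94, 136.94, 180, 180, 180, 180, 180].

### API

Orientations are given as a 3x3 rotation matrix whose columns are the frame's x, y, z axes.
In Python, from plant import bot gives the robot as it stands. The module is installed in compiled form; this text tells all that it offers. Calls block until the motion is done:
- bot.move_to(position, orientation): joint-space move of the TCP to a pose.
- bot.move_straight(position, velocity=0.15, attitude=None): straight line of the TCP; attitude=None keeps the orientation; velocity is the mean speed in m/s.
- bot.movej(angles): joint-space move.
- bot.set_gripper(opening, squeeze=None): opening from 0.0 (shut) to 1.0 (fully open); squeeze is the grip in N (None keeps the last); returns when the fingers have stopped.
- bot.dwell(seconds).
- bot.solve_ik(position, orientation): joint angles nearest the present ones, or None.
- bot.state(): the state.
- bot.snapshot(name): name is "scene" or "top" or "wrist"; returns the picture (480x640x3 uint8, red, green, blue); there is no depth.
- bot.camera_info(name): a dict with "fx", "fy", "cx", "cy" (pixels), "origin" and "rotation" of the camera in the world. Camera axes: x right, y up, looking along -z (the intrinsics and any distortion apply to the point x, -y, -z); pixel columns grow to the right and rows downward; lengths in m; the calibration is good to about 2 mm. A picture is of the moment at which its call begins: read the wrist's pose just before it. camera_info takes no time and is no camera call; for the wrist camera it gives the pose at the moment of the call.
A pose or a line that the arm cannot do raises bot.Unreachable and nothing moves.
- bot.close_job(): hands the job in; it is judged then, once.
The state is a dict: "time": time; "joint_pos": joint angles; "joint_vel": joint speeds; "joint_torque": joint torques, N m; "position": TCP position; "eef_rot": TCP orientation; "force": force on the tool from outside, world axes, zero at the start; "wrist_torque": the same for the moment, N m; "finger_gap": opening from 0.0 (shut) to 1.0 (fully open); "gripper_force": force on a finger pad.
Only numpy, scipy, OpenCV 4.12 (cv2) and the standard library are available. Lean on these libraries where they do the work, as an engineer would, in place of code of your own. Each camera call takes 0.05 s, during which the arm holds its last target. There are 200 camera calls.

### The job

Take the orange push stick from its rest and use its nose to nudge the blue battery cell along the test nest, gently and with the stick only, until its terminals are fully home against the contact plate hidden inside the grey hood; never ram the plate. Then lay the stick back in the notches of its rest, let go, and leave the yellow meter, the steel plug and the green round cell where they are.

Things in the scene. Friction and masses are not known exactly. Their poses are not given: they have to be found in the camera images.
- nest: fixed test nest: aluminium bed 250 x 110 mm, black side rails, grey hood. Origin on the table; x axis along the channel INTO the hood (push direction), z up. Bed from x = -110 to +140 mm, its top at z = 8 mm. Rails (16 mm wide, tops at z = 30 mm) from x = -40 mm on, leaving a channel 74 mm wide centred on y = 0
- hood_mouth (a point): centre of the hood's open mouth at bed level, x = +20 mm in the nest; same axes. Hood 114 mm wide, 124 mm deep, top at z = 72 mm, two sockets on it to 84 mm. Inside, out of sight, a rigid fixed brass contact plate closes the channel, 38 to 84 mm behind this point: its depth was set for other cells, differs from run to run and must be found by feel
- cell: loose prismatic battery cell, blue with a white band, 100 (x) x 70 (y) x 36 mm (z), 0.3 to 0.55 kg, flat on the bed in the channel. Origin at the centre of its underside; x points to its two aluminium terminals, which go into the hood. Slides with 1 to 4 N of friction. Over 15 N between terminals and plate bends them: bumping it there at 20 mm/s is too hard, at 10 mm/s is safe
- cell_rear (a point): centre of the cell's rear face (the one to push), 50 mm behind the cell's origin and 18 mm above its underside; same axes as the cell. When home at least 20 mm of the cell's rear always stays outside the hood
- rest: fixed rest of the push stick: dark plate 150 x 70 mm, 6 mm thick, with two white notched blocks at x = +-55 mm. Origin on the table; x along the stick, z up. The notch floors are at z = 20 mm, each notch is 28 mm wide between cheeks that rise to z = 32 mm
- stick: loose orange push stick, a straight bar 20 mm wide (y) and 24 mm tall (z), 160 mm long along x from x = -80 to +80 mm; the last 10 mm at +x are a black nose 28 mm wide. 0.1 kg. Origin at the centre of its underside. It lies in the rest with its underside at z = 20 mm; the black-striped middle (x = -17 to +17 mm) is the grip, to be pinched across y from above
- meter: bystander: yellow multimeter lying flat, 130 x 68 x 34 mm, origin at the centre of its underside
- plug: bystander: steel round connector plug, 34 mm across, 42 mm tall, origin at the centre of its underside
- round_cell: bystander: green cylindrical cell standing upright, 26 mm across, 65 mm tall, origin at the centre of its underside
- cell_terminals (a point): middle point between the terminals' front faces, 55 mm ahead of the cell's origin and 18 mm above its underside; same axes. This is what must meet the plate
Mind the look-alikes: they are no part of the job. Of the things like the rest, leave any that is brown or red; of the rest the larger one is meant.

How it is judged:
By the outcome, as a careful person would: the job done as asked, in the order asked, and still so for the second after the job is handed in, with the robot touching nothing.
It also fails if it takes over 67 s, if anything falls off the work surface, if the arm or the gripper's body presses on something with over 40 N, if the wrist force passes 120 N, or if a joint passes its speed limit or range.

## Working session

There is one attempt and no reset: what is moved stays moved. The work goes in short steps, each a Python script; the robot and the scene stay as the last script left them, time stands still between calls to the robot, and variables do not carry over. Pictures are saved under pics/ and viewed, at most 10 in all, crops included, and the job is handed in when it is done.

```bash
mkdir -p pics
python3 - <<'E'
from plant import bot
import cv2,numpy as np
for n in("scene","top"):
    im=bot.snapshot(n); cv2.imwrite(f"pics/{n}0.png",im[:,:,::-1]); 
    c=bot.camera_info(n); print(n,{k:(np.round(v,4).tolist()) if not isinstance(v,(str,dict)) else v for k,v in c.items()})
s=bot.state();print(s['time'],s['force'],s['finger_gap'],np.round(s['eef_rot'],3).tolist())
E
```

```text
scene {'fx': 489.3262, 'fy': 489.3262, 'cx': 320.0939, 'cy': 245.134, 'origin': [1.3751, -0.5246, 0.6839], 'rotation': [[0.5686, -0.4569, 0.6841], [0.8224, 0.2948, -0.4866], [0.0206, 0.8392, 0.5434]]}
top {'fx': 615.8289, 'fy': 615.8289, 'cx': 324.547, 'cy': 236.9932, 'origin': [0.3824, 0.0656, 1.4246], 'rotation': [[0.0208, 0.9919, -0.1254], [-0.9997, 0.0221, 0.0091], [0.0118, 0.1252, 0.9921]]}
0.1 [0.8864071  0.70027778 0.07799595] 1.0020359228072337 [[-0.932, 0.362, -0.0], [0.362, 0.932, -0.002], [-0.0, -0.002, -1.0]]
```

View pics/top0.png

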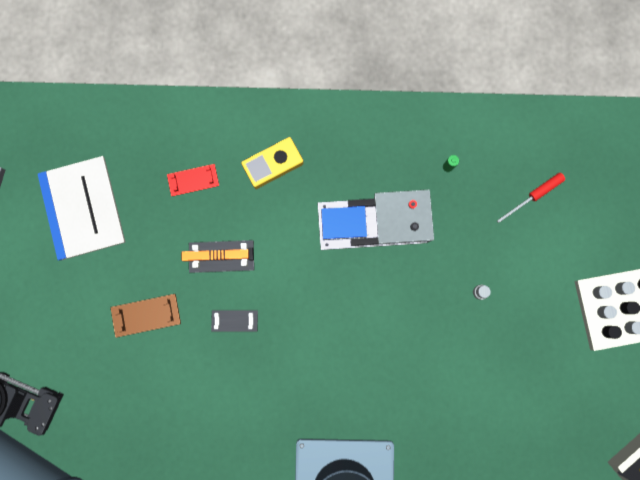

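View pics/scene0.png

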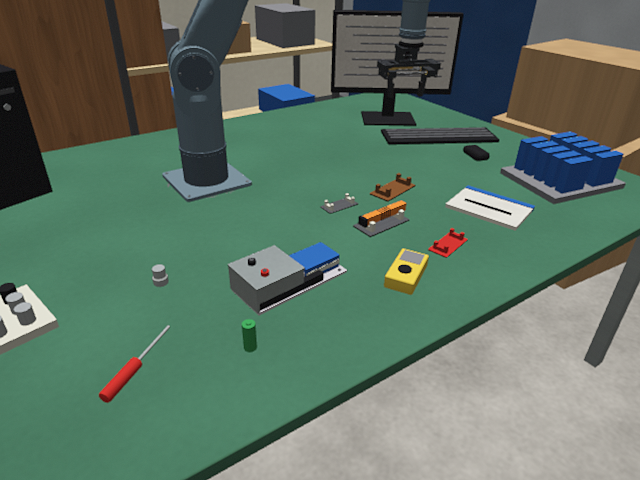

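The top view shows the stick (216,255) lying in the large dark rest (221,256), with its black nose to the right at about (250,254). The things that could be taken for the rest are:
- small dark (235,321): rejected, too small
- brown (145,315): rejected by colour
- red (193,180): rejected by colour

The nest cell is the blue one with the white band at (344,223). The blue rack cells in the scene view are not part of the job. I'll measure from the top view, then check from the wrist camera.

```bash
cat > h.py <<'E'
from plant import bot
import cv2,numpy as np
def ray(c,u,v):
    d=np.array([(u-c['cx'])/c['fx'],-(v-c['cy'])/c['fy'],-1.]); return np.array(c['origin']),np.array(c['rotation'])@d
def cast(c,uv,z):
    o,d=ray(c,*uv); return o+d*(z-o[2])/d[2]
def shot(n,name=None):
    c=bot.camera_info(n); im=bot.snapshot(n)[:,:,::-1].copy()
    if name: cv2.imwrite(f"pics/{name}.png",im)
    return c,im,cv2.cvtColor(im,cv2.COLOR_BGR2HSV)
ORANGE=((8,150,120),(18,255,255)); BLUE=((105,150,80),(122,255,255))
def rects(c,hsv,col,z,amin=60,close=7):
    m=cv2.inRange(hsv,*col); m=cv2.morphologyEx(m,cv2.MORPH_CLOSE,np.ones((close,close)))
    out=[]
    for k in cv2.findContours(m,cv2.RETR_EXTERNAL,cv2.CHAIN_APPROX_NONE)[0]:
        if cv2.contourArea(k)<amin: continue
        p=np.array([cast(c,q[0],z)[:2] for q in k],np.float32)*1000
        (ctr,wh,a)=cv2.minAreaRect(p); 
        if wh[0]<wh[1]: wh=wh[::-1]; a+=90
        out.append((np.round(ctr,1).tolist(),np.round(wh,1).tolist(),round((a+90)%180-90,1),np.round(k.mean((0,1))).tolist()))
    return out
def R(a): # tool down, tool y (closing) at world angle a deg
    a=np.radians(a); y=np.array([np.cos(a),np.sin(a),0]); z=np.array([0,0,-1.]); return np.column_stack([np.cross(y,z),y,z])
E
python3 - <<'E'
from h import *
c,im,h=shot("top")
for n,col in(("orange",ORANGE),("blue",BLUE)):
    for r in rects(c,h,col,.044): print(n,r)
print("rest",rects(c,h,((0,0,30),(180,80,75)),.006,200))
w=bot.camera_info("wrist"); s=bot.state()
print("wrist cam in tool", np.round(s['eef_rot'].T@(np.array(w['origin'])-s['position']),4) if hasattr(s['eef_rot'],'T') else 0, np.round(np.array(s['eef_rot']).T@np.array(w['rotation']),3).tolist(), w['fx'])
E
```

```text
orange ([511.1, 295.9], [143.7, 19.8], -86.8, [216.0, 256.0])
blue ([592.7, 10.4], [97.0, 69.8], -85.5, [344.0, 222.0])
blue ([593.2, 671.6], [205.9, 18.3], 17.1, [51.0, 215.0])
rest [([43.2, -1.4], [124.0, 40.5], -89.0, [344.0, 472.0]), ([55.7, -636.1], [48.9, 42.9], -89.0, [631.0, 472.0]), ([121.0, 691.3], [270.6, 153.1], 16.2, [30.0, 428.0])]
wrist cam in tool [ 0.0798 -0.0004 -0.145 ] [[0.0, 0.952, 0.306], [1.0, -0.0, 0.001], [0.001, 0.306, -0.952]] 374.46422907682586
```

Run:
```python
from h import *
for a in(4,184):
    for p in((.511,.296,.25),(.511,.296,.015),(.59,.14,.015)): print(a,np.round(bot.solve_ik(p,R(a)),0))
bot.move_to((.590,.06,.25),R(4.5)); c,im,h=shot("wrist","nest1"); s=bot.state(); print(s['time'],s['force'])
np.save("nestcam.npy",c,allow_pickle=True)
for r in rects(c,h,BLUE,.044,300): print("blue",r)
bot.move_to((.511,.296,.22),R(3.2)); c,im,h=shot("wrist","stick1"); s=bot.state(); print(s['time'],s['position'])
np.save("stickcam.npy",c,allow_pickle=True)
for r in rects(c,h,ORANGE,.044,300,25): print("orange",r)
```

```text
4 [-49.  25.  19.  98.  -9.  59. -22.]
4 [-42.  44.  11. 104. -14.  33. -19.]
4 [-31.  46.  18. 102. -23.  36.   5.]
184 [-21.  25. -18.  96.   9.  60. 142.]
184 [-20.  45. -20. 103.  24.  37. 130.]
184 [ -4.  46. -19. 100.  22.  38. 149.]
2.5167 [-0.34515855 -0.54180975  0.72815002]
blue ([592.8, 15.5], [102.2, 70.6], -84.9, [322.0, 246.0])
3.55 [0.51238273 0.2937533  0.2203954 ]
orange ([514.7, 282.7], [111.8, 21.4], -87.4, [324.0, 218.0])
```

View pics/nest1.png

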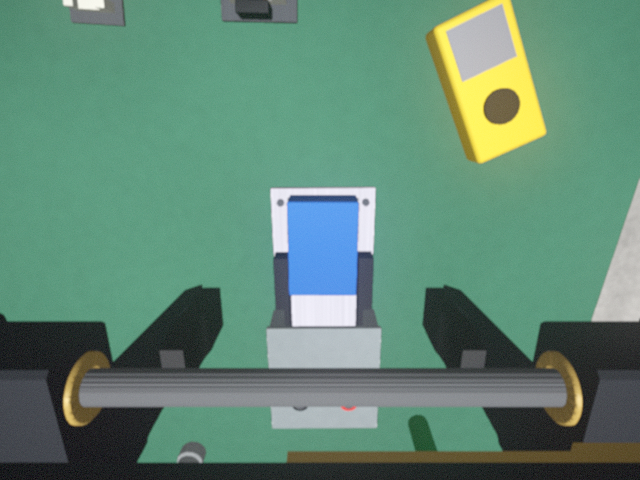

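View pics/stick1.png

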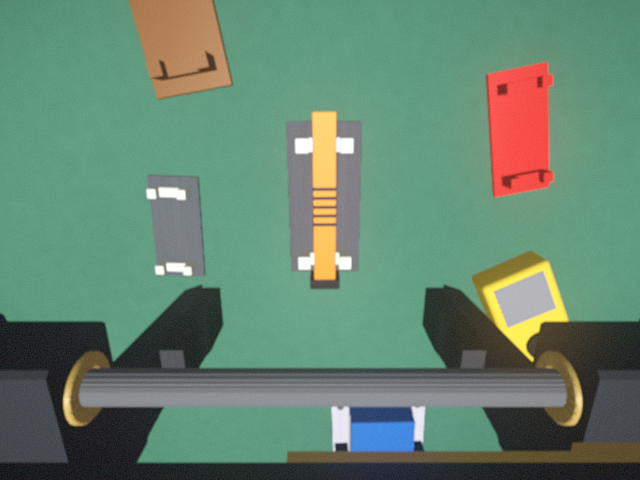

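Nest view: the cell's top rear edge is near row 203 (columns 288–358), and the hood mouth is near row 326. Stick view: the orange bar runs over rows 112–280 near column 324, with stripes centred near row 206 and the nose at rows 280–289. It lies in the large dark rest, so the choice is confirmed.

Run:
```python
from h import *
ld=lambda n:np.load(n,allow_pickle=True).item()
c=ld("stickcam.npy"); h=cv2.cvtColor(cv2.imread("pics/stick1.png"),cv2.COLOR_BGR2HSV)
m=cv2.inRange(h,*ORANGE); m[300:]=0
v,u=np.nonzero(m); P=np.array([cast(c,(a,b),.044)[:2] for a,b in zip(u,v)],np.float32)*1000
print("stick",cv2.minAreaRect(P),cv2.fitLine(P,cv2.DIST_L2,0,.01,.01).ravel())
g=cv2.inRange(h,(0,0,0),(180,255,90))[180:235,318:331].mean(1); r=np.nonzero(g>128)[0]+180; print("stripe rows",r)
for rr in (r.min(),r.max(),289): print(cast(c,(324.5,rr),.044)*1000)
c=ld("nestcam.npy"); im=cv2.imread("pics/nest1.png"); h=cv2.cvtColor(im,cv2.COLOR_BGR2HSV)
for col in(305,340): print([(y,h[y,col].tolist()) for y in range(192,208,2)])
for uv,z in(((288,203),.044),((358,203),.044),((288,294),.044),((358,294),.044),((271,188),.008),((376,188),.008),((268,326),.072),((380,326),.072)): print(uv,cast(c,uv,z)*1000)
bot.dwell(.3); s=bot.state(); print(s['time'],s['position'],s['force'])
```

```text
stick ((474.2576599121094, 353.01373291015625), (88.48896026611328, 266.1595458984375), 34.3244514465332) [ 9.4263420e-02 -9.9554729e-01  5.1362256e+02  2.7655429e+02]
stripe rows []Traceback (most recent call last):
  File "<stdin>", line 8, in <module>
    return umr_minimum(a, axis, None, out, keepdims, initial, where)
ValueError: zero-size array to reduction operation minimum which has no identity
```

Run:
```python
from h import *
ld=lambda n:np.load(n,allow_pickle=True).item()
c=ld("stickcam.npy"); h=cv2.cvtColor(cv2.imread("pics/stick1.png"),cv2.COLOR_BGR2HSV)
m=cv2.inRange(h,*ORANGE); m[300:]=0; m[:,:300]=0; m[:,350:]=0
g=m[:,318:331].mean(1); r=[i for i in range(150,260) if g[i]<128]; print("stripe rows",r,np.nonzero(g>128)[0][[0,-1]])
v,u=np.nonzero(m); P=np.array([cast(c,(a,b),.044)[:2] for a,b in zip(u,v)],np.float32)*1000
print("stick",cv2.minAreaRect(P),cv2.fitLine(P,cv2.DIST_L2,0,.01,.01).ravel())
for rr in (112,r[0],r[-1],280,289): print(rr,cast(c,(324.5,rr),.044)*1000)
c=ld("nestcam.npy"); im=cv2.imread("pics/nest1.png"); h=cv2.cvtColor(im,cv2.COLOR_BGR2HSV)
for col in(305,340): print([(y,int(h[y,col,2])) for y in range(192,208)])
for uv,z in(((288,203),.044),((358,203),.044),((288,294),.044),((358,294),.044),((271,188),.008),((376,188),.008),((268,326),.072),((380,326),.072)): print(uv,cast(c,uv,z)*1000)
bot.dwell(.3); s=bot.state(); print(s['time'],s['position'],s['force'])
```

```text
stripe rows [150, 151, 152, 153, 154, 155, 156, 157, 158, 159, 160, 161, 162, 163, 164, 165, 166, 167, 168, 169, 170, 171, 172, 173, 174, 175, 176, 177, 178, 179, 180, 181, 182, 183, 184, 185, 186, 187, 188, 189, 190, 191, 192, 193, 194, 195, 197, 198, 199, 200, 201, 202, 203, 204, 206, 207, 208, 210, 211, 212, 214, 215, 216, 217, 219, 220, 221, 223, 224, 225, 227, 228, 229, 230, 231, 232, 233, 234, 235, 236, 237, 238, 239, 240, 241, 242, 243, 244, 245, 246, 247, 248, 249, 250, 251, 252, 253, 254, 255, 256, 257, 258, 259] [196 279]
stick ((514.0321044921875, 296.8143310546875), (21.4365234375, 140.1934814453125), 2.642268419265747) [ 2.5905885e-02 -9.9966437e-01  5.1404419e+02  2.7610339e+02]
112 [509.0650621 375.2891333  44.       ]
150 [510.74824516 345.01666268  44.        ]
259 [516.20126299 246.94276556  44.        ]
280 [517.37436968 225.8441466   44.        ]
289 [517.89077098 216.55653933  44.        ]
[(192, 244), (193, 240), (194, 221), (195, 171), (196, 122), (197, 119), (198, 116), (199, 119), (200, 129), (201, 173), (202, 215), (203, 235), (204, 241), (205, 242), (206, 241), (207, 240)]
[(192, 243), (193, 242), (194, 224), (195, 171), (196, 126), (197, 111), (198, 119), (199, 117), (200, 133), (201, 167), (202, 209), (203, 233), (204, 239), (205, 241), (206, 240), (207, 239)]
(288, 203) [556.55804208  57.68091969  44.        ]
(358, 203) [623.38557079  63.1147463   44.        ]
(288, 294) [561.66213083 -38.64177514  44.        ]
(358, 294) [633.98391079 -32.75195244  44.        ]
(271, 188) [535.31857758  63.72896031   8.        ]
(376, 188) [644.47642557  72.60261544   8.        ]
(268, 326) [545.62619238 -60.68428926  72.        ]
(380, 326) [655.277849  -51.7488566  72.       ]
3.85 [0.51148765 0.2952554  0.22013159] [-0.72874884  0.98598682 -0.0837304 ]
```

Run:
```python
from h import *
def st(t): s=bot.state(); print(t,round(s['time'],2),np.round(s['position'],4),np.round(s['force'],2),round(s['finger_gap'],3),round(s['gripper_force'],1))
A=R(2.7)
bot.set_gripper(.6)
bot.move_to((.513,.296,.10),A)
bot.move_straight((.513,.296,.0155),.08); bot.dwell(.2); st("down")
bot.set_gripper(0,15); bot.set_gripper(0,40); bot.dwell(.2); st("grip")
bot.move_straight((.513,.296,.09),.08); bot.dwell(.2); st("lift")
shot("wrist","lift1")
```

```text
down 6.48 [0.5133 0.2962 0.0159] [ 0.31  0.24 -0.79] 0.599 0.0
grip 7.49 [0.513  0.296  0.0155] [-0.41 -0.11  0.83] 0.22 40.0
lift 8.78 [0.5127 0.2958 0.0895] [-0.49  0.51 -0.74] 0.222 40.0
```

View pics/lift1.png

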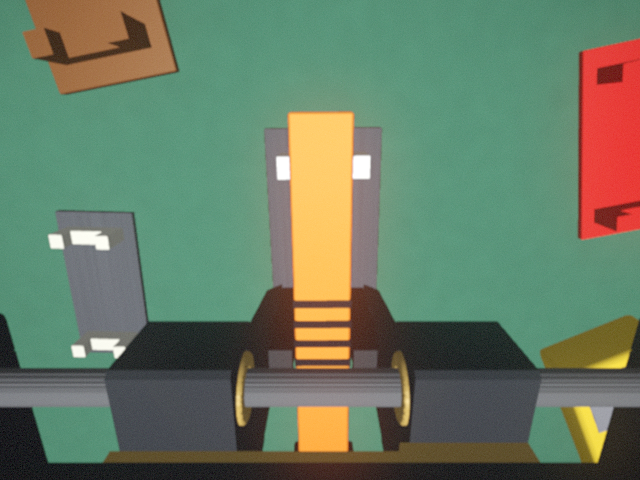

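The lift view shows the stick held straight at its stripes (centre column ~322), and the notches at rows ~165 are free. Next I'll approach and start the push.

```bash
cat >> h.py <<'E'
N0=np.array([.5988,-.0414]); D=np.array([.0812,-.9967])
def P(s,z): return np.append(N0+D*s,z)   # grip point at nest x = s
def fp(st): return float(-np.dot(np.array(st['force'])[:2],D))
E
python3 - <<'E'
from h import *
bot.move_to(P(-.200,.09),R(4.66))
bot.move_straight(P(-.200,.0140),.08); bot.dwell(.3)
f0=np.mean([fp(bot.state()) or 0 for _ in range(3)]); print("f0",f0)
for s in(-.190,-.182,-.174,-.160,-.147,-.137):
    bot.move_straight(P(s,.0140),.018); a=bot.state(); print(round(a['time'],2),s,round(fp(a),2),np.round(np.dot(a['position'][:2]-N0,D),4),np.round(a['force'],1))
bot.dwell(.2);a=bot.state();print(fp(a),a['position'])
shot("wrist","push1")
E
```

```text
f0 0.5781869798547961
11.6 -0.19 0.2 -0.1901 [ 0.1  0.2 -1.3]
12.19 -0.182 0.06 -0.1821 [-0.3  0.  -0.7]
12.78 -0.174 0.3 -0.1732 [-0.4  0.3 -0.9]
13.71 -0.16 1.32 -0.1594 [-0.1  1.3 -0.8]
14.58 -0.147 1.69 -0.1463 [-0.   1.7 -1.1]
15.29 -0.137 1.0 -0.1363 [0.3 1.  0. ]
-0.24485488861563148 [0.58769553 0.0944647  0.01399493]
```

View pics/push1.png

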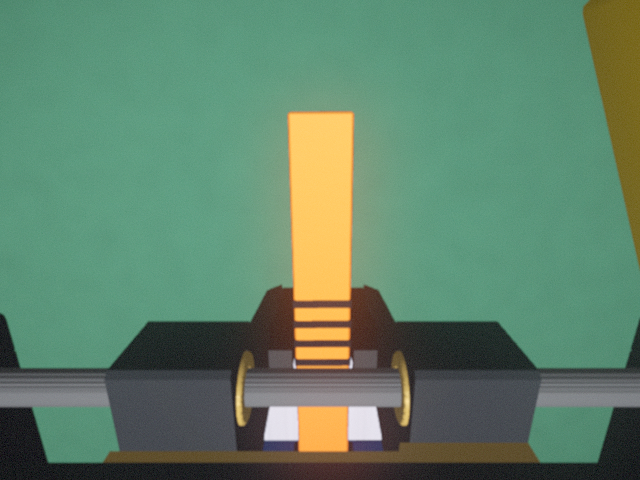

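The stick is still straight and level in the grip. The push force is only about 1–1.7 N, which is sliding friction. Next comes the slow feel for the plate.

Run:
```python
from h import *
s=-.137; log=[]
while s<-.078:
    s+=.001; bot.move_straight(P(s,.0140),.006); a=bot.state(); f=fp(a); log.append((round(s*1000),round(f,1)))
    if f>3.2:
        bot.dwell(.15); g=fp(bot.state()); log.append(("hold",round(g,1)))
        if g>3.0: break
print(log); a=bot.state(); print(a['time'],a['position'],a['force'],np.dot(a['position'][:2]-N0,D))
```

```text
[(-136, 0.9), (-135, 3.3), ('hold', 2.7), (-134, 2.4), (-133, 1.9), (-132, 1.6), (-131, 1.9), (-130, 2.9), (-129, 2.9), (-128, 1.9), (-127, 2.5), (-126, 1.6), (-125, 2.2), (-124, 2.0), (-123, 3.5), ('hold', 1.8), (-122, 2.0), (-121, 1.0), (-120, 2.5), (-119, 1.8), (-118, 1.8), (-117, 2.5), (-116, 2.4), (-115, 2.4), (-114, 3.0), (-113, 5.6), ('hold', 6.3)]
23.5917 [0.58952243 0.07255532 0.01398963] [-0.79969704  6.2600486  -1.88646099] -0.11433260784397688
```

```bash
python3 - <<'E'
from h import *
for s in(-.1127,-.1124,-.1121):
    bot.move_straight(P(s,.0140),.004); bot.dwell(.2); a=bot.state(); print(s,round(fp(a),2),np.round(np.dot(a['position'][:2]-N0,D),5),a['time'])
    if fp(a)>8: break
shot("top","contact")
E
python3 -c "
import cv2;i=cv2.imread('pics/contact.png')[160:280,270:470];cv2.imwrite('pics/contact_c.png',cv2.resize(i,None,fx=4,fy=4,interpolation=2))"
```

```text
-0.1127 6.75 -0.11436 24.0417
-0.1124 7.81 -0.11434 24.4917
-0.1121 8.16 -0.11433 24.9417
```

View pics/contact_c.png

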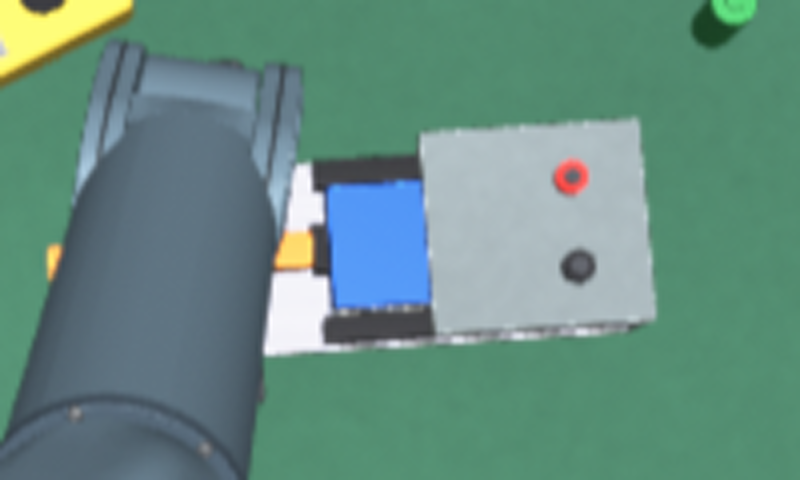

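The cell is pressed against something rigid: force rises to 8 N with no further travel. The nose (columns ~315–328) sits on the cell rear, whose rear half is outside the hood. I'll back off and return the stick.

```bash
python3 - <<'E'
from h import *
def st(t): s=bot.state(); print(t,round(s['time'],2),np.round(s['position'],4),np.round(s['force'],2),round(s['finger_gap'],3),round(s['gripper_force'],1))
bot.move_straight(P(-.120,.0140),.01); bot.move_straight(P(-.200,.0140),.06)
bot.move_straight(P(-.200,.10),.1); 
bot.move_to((.590,.06,.25),R(4.5)); bot.dwell(.2); c,im,h=shot("wrist","nest2"); st("look")
for r in rects(c,h,BLUE,.044,300): print(r)
bot.move_to((.513,.296,.10),R(2.7)); bot.dwell(.3)
bot.move_straight((.513,.296,.04),.06); bot.dwell(.2); st("above")
shot("wrist","place1")
E
python3 -c "
import cv2;i=cv2.imread('pics/nest2.png')[150:450,200:450];j=cv2.imread('pics/place1.png')[80:380,200:450];cv2.imwrite('pics/two.png',cv2.resize(cv2.hconcat([i,j]),None,fx=1.5,fy=1.5))"
```

```text
look 29.43 [0.5893 0.0612 0.2484] [ 0.51 -0.61 -1.02] 0.22 40.0
above 32.19 [0.5132 0.2961 0.0403] [-0.87 -0.31 -1.15] 0.221 40.0
```

View pics/two.png

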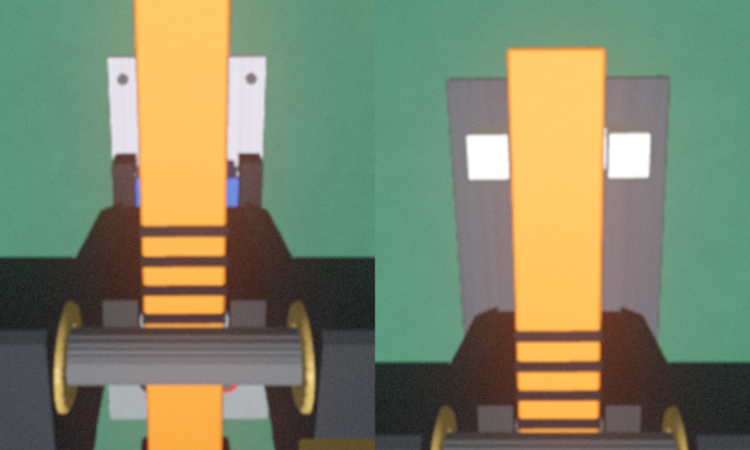

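Left half: the cell rear still sits square in the channel, at about (185,190). Right half: the stick is centred over the notch blocks (block centre column 558, stick 556). I'll lower it and release.

```bash
python3 - <<'E'
from h import *
def st(t): s=bot.state(); print(t,round(s['time'],2),np.round(s['position'],4),np.round(s['force'],2),round(s['finger_gap'],3),round(s['gripper_force'],1))
bot.move_straight((.513,.296,.019),.04); bot.dwell(.2); st("low")
bot.move_straight((.513,.296,.0155),.015); bot.dwell(.3); st("set")
bot.set_gripper(.6); bot.dwell(.3); st("open")
bot.move_straight((.513,.296,.10),.08)
bot.move_straight((.50,.35,.25),.15); bot.dwell(.3); c,im,h=shot("wrist","rest2"); st("up")
bot.move_to((.45,.45,.30),R(4)); bot.dwell(.3); c,im,h=shot("top","top2"); st("away")
for r in rects(c,h,ORANGE,.044)+rects(c,h,BLUE,.044): print(r)
E
python3 -c "
import cv2;i=cv2.imread('pics/rest2.png')[80:380,200:500];j=cv2.resize(cv2.imread('pics/top2.png')[120:300,150:480],(550,300));cv2.imwrite('pics/two2.png',cv2.resize(cv2.hconcat([i,j]),None,fx=.94,fy=.94))"
```

```text
low 33.12 [0.5132 0.2961 0.0193] [-0.22  0.04 -1.4 ] 0.225 40.0
set 33.8 [0.5131 0.2961 0.0155] [0.43 0.18 0.08] 0.221 40.0
open 34.75 [0.513  0.296  0.0155] [-0.4   0.17 -0.92] 0.598 0.0
up 37.52 [0.5    0.3498 0.2497] [ 0.4  -0.15  0.82] 0.598 0.0
away 38.43 [0.4505 0.4491 0.2998] [-0.4  -0.11 -0.14] 0.599 0.0
([509.5, 296.8], [145.5, 20.3], -88.7, [216.0, 257.0])
([596.5, -35.6], [69.8, 53.6], 4.9, [364.0, 221.0])
([621.9, 680.6], [145.7, 18.7], 17.1, [48.0, 201.0])
```

View pics/two2.png

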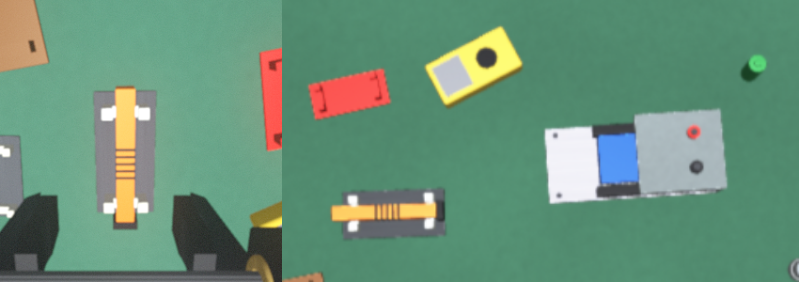

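The stick lies in both notches (left, column 125), the cell is square and partly in the hood, and the bystanders have not moved. Handing in.

```bash
python3 -c "
from plant import bot
print(bot.close_job())"
```

```text
the job is handed in; nothing more can be done
None
```

I pushed the cell home against the contact plate at about 8 N, laid the stick back in its notches and released it, left the meter, plug and round cell untouched, and handed the job in at about 38 s of the 67 s allowed.

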